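# Unload a finished shim from the finishing bed

### The job

Unload the finished shim from the finishing bed: lift the spring-loaded hold-down finger by its knob, swing it right round to the rear of the bed and let it down on the bare plate beside the guide strip, where it stays. Then slide the shim along its channel until a good third of it hangs over the front edge, so that you can grip the overhanging end by its two sides, lift it clear, and lay it gently, flat and square, on top of the stack of shims of its own shape in the tray. Do not drag the shim from under the finger or let it fall, and do not disturb the stack, the square plates or the other things on the bench.

Things in the scene. Friction and masses are not known exactly. Their poses are not given: they have to be found in the camera images.
- fixture: Finishing bed fixed on the bench: steel plate 200 x 200 x 20 mm on rubber feet, upper face 45 mm above the bench. Origin: centre of its underside; x runs from the front edge (-100, nearer the robot) to the rear edge (+100), y to its left. Two guide strips, 6 mm high, 8 mm wide, from x = -100 to +70, inner faces at y = +-26.5 mm; the channel between them is open at front and rear.
- edge_mid (a point): Middle of the channel on the front edge of the bed's plate, at the level of its upper face. Axes as the bed: -x points out over the edge, z up.
- shim_center (a point): Centre of the loose flat aluminium shim, 150 (x) x 50 (y) x 4 mm, about 80 g, a 13 mm hole near each end. It starts in the bed's channel, front end 8 to 25 mm behind the front edge, strips 1.5 mm clear of its sides, the finger pressing on its middle with 6 N. Once the finger is off it slides freely along the channel; it tips off if more than half of it overhangs.
- knob (a point): Centre of the black bar knob on the hold-down finger: 44 mm long (y), 14 mm wide (x), 24 mm high; under it 11 mm of thin spindle (11 mm dia.), then hub and finger. 43 mm above the plate while the finger is on the shim. It stands on the vertical spindle axis, at x = -5, y = +75 mm of the bed; its frame turns with the finger, which points along its -y.
- finger_lift (a joint): Height of the spring-loaded hold-down finger (m): 0 with its rubber foot on the shim, -0.004 with the foot on the bare plate, 0.022 at the upper stop. A spring (250 N/m) draws it down, 6 N at 0, about 10 N at 0.015. The foot clears the guide strips when raised 2 mm above the shim.
- finger_swing (a joint): Turn of the finger about its vertical spindle (rad): about 0 (-0.12 to 0.12 at the start) it points across the channel, foot on the shim; grows counterclockwise seen from above to a stop at 1.5, where it points to the bed's rear. From 1.1 its foot is outside the guide strip, over bare plate. It stays where it is left.
- foot (a point): Centre of the underside of the finger's round rubber foot (14 mm dia.), 75 mm from the spindle axis. The finger is a flat bar 14 mm wide; its top is 18 mm above the plate while on the shim.
- tray: Shallow open sheet-steel tray fixed on the bench, 210 (x) x 150 (y) mm, 16 mm high, walls and floor 3 mm, holding the stack of finished shims. Origin: centre of its underside. A second, like tray holds square plates.
- stack_top (a point): Centre of the top face of the loose stack of five finished shims (each 150 x 50 x 4 mm, together 0.4 kg) in the tray; this face is 23 mm above the bench, 7 mm above the tray's rim. x along the shims' length, y across, z up.
- stack2_top (a point): Centre of the top face of the other stack, in the other tray: five square plates 80 x 80 x 4 mm with a 36 mm bore. Not to be disturbed.
- file: Bystander, to be left alone: hand file with wooden handle, about 310 mm long. Origin on its underside.
- wrench: Bystander, to be left alone: open wrench, 170 mm long. Origin on its underside.
- driver: Bystander, to be left alone: screwdriver, 190 mm long. Origin on its underside.
- tape: Bystander, to be left alone: grey tape measure, 68 x 30 x 50 mm high. Origin on its underside.
- can: Bystander, to be left alone: grey spray can, 66 mm diameter, 150 mm high. Origin on its underside.
- nutbox: Bystander, to be left alone: open cardboard box of nuts, 100 x 75 x 45 mm high. Origin on its underside.
Not all that is in view belongs to the job. Leave any pink or purple look-alike of the part that bears stack_top alone.

How it is judged:
By the outcome, as a careful person would: the job done as asked, in the order asked, and still so for the second after the job is handed in, with the robot touching nothing.
It also fails if it takes over 72 s, if anything falls off the work surface, if the arm or the gripper's body presses on something with over 40 N, if the wrist force passes 120 N, or if a joint passes its speed limit or range.

### The arm

A 6-joint arm with a two-finger parallel gripper is mounted at the origin on the work surface. World frame = base frame: x ahead of the robot, y to its left, z up, the work surface at z = 0. Lengths are in mm, angles in rad, forces in N, time in s.
With the tool pointing down it reaches from about 425 to 1125 mm from the base axis. Payload 14.9 kg.
Tool frame: the origin (TCP) lies where the fingers leave the gripper's body, on its centre line; the fingertips stand 78 mm ahead of it and the grasp point (between the pads) lies 60 mm ahead of it; z points along the fingers, y is the direction in which the jaws open and shut (so a half turn about z gives the same grasp; the last joint's range is limited). The gripper opens to 91 mm and grips with 3 to 60 N. Pads are 32 mm wide; open, the fingers measure 118 mm over their backs; the gripper's body (76 mm by 178 mm) begins 60 mm behind the grasp point.
Start: joints at [-1.259, 0.379, 1.734, -0, 1.028, -0.033], TCP at [236.602, -658.816, 292.232] pointing down, gripper open.
Joint ranges: [-2.77, 2.77], [-0.74, 2.19], [0, 2.66], [-1.06, 4.2], [0.31, 2.87], [-3.08, 3.08]. Speed limits (rad/s): [1.89, 1.89, 2.39, 3.14, 3.14, 3.14].

### API

Orientations are given as a rotation vector (axis times angle).
In Python, from station import telemetry, viewer, ctrl, nets gives the robot as it stands.
- The arm moves only by the shell command python3 -m crank 'ROWS' [FORCE]. ROWS is JSON, a list of rows, each an object of numbers: "rx", "ry", "rz": the turn, a rotation vector about the tool's x, y, z in rad; "dx", "dy", "dz": the shift along the tool's x, y, z in cm; "jaw": the opening, from 0 (shut) to 1 (fully open). In form: [{"rx": .., "ry": .., "rz": .., "dx": .., "dy": .., "dz": .., "jaw": ..}, ...]. A call has 1 to 10 rows; each row is the pose to reach, as a shift and turn from the pose measured when the call began, along the tool's axes at that moment; what a row does not reach only later rows make up. A row lasts 1/8 s, in which the tool goes at most 62.5 mm and 10.7 degrees, less where a joint would pass 70% of its speed; a pose out of reach is approached as far as the arm can. A call with a gripper value outside its range is refused whole. The fingers move at their own pace and stop on an object; FORCE is the grip in N (left out, the last holds). Time passes only in rows, so rows that repeat a pose let the fingers close. It gives the time, the measured TCP pose, the force and the opening at its end, in the units of the state.
- telemetry.read_state(): the state, without advancing time (a new reading comes with each control period).
- viewer.get_image(name): name is "scene" or "top"; returns a dict with "color" (480x640x3 uint8, blue, green, red), "fx", "fy", "cx", "cy" (pixels), "R" (3x3) and "t" (3): a world point X has camera coordinates R X + t. Camera axes: x right, y down, z forward; pixel columns grow to the right and rows downward; lengths in mm; the calibration is good to about 2 mm. A picture is of the moment at which its call begins. There is no depth.
- ctrl.sign_off(): hands the job in, once; it reports no verdict.
Trained networks look in the newest picture that a camera, given by its name, has taken for a name from the list of things; names that differ only in an ending like _2 or _b are one class to them, and where a whole thing is asked for, a point or a joint stands for the part that bears it (a point fixed in the world has none). Each returns a list of dicts, best first, with "conf" (0 to 1); they miss things now and then, are a little off and sometimes report something else, mostly with a low value. They report only what shows in the picture. A call takes as long as a camera call. They do not tell look-alikes from the thing itself.
- nets.boxes_of(camera, label): "point" ([column, row] in pixels, amid what is visible of it).
- nets.mark_of(camera, label): "point" ([column, row] in pixels: a listed point, or the origin of a listed thing).
The state is a dict: "t": time; "joints": joint angles; "qvel": joint speeds; "tau": joint torques, N m; "ee_pos": TCP position; "tool_rot": TCP orientation; "force": force on the tool from outside, world axes, zero at the start; "wrist_torque": the same for the moment, N m; "width": finger opening in mm.
Only numpy, scipy, OpenCV 4.12 (cv2) and the standard library are available. Lean on these libraries where they do the work, as an engineer would, in place of code of your own. Each camera call takes 0.05 s, during which the arm holds its last target. There are 200 camera calls.

## Working session

There is one attempt and no reset: what is moved stays moved. The work goes in short steps, Python scripts to look and compute and a shell command to move; the robot and the scene stay as the last step left them, time stands still between calls to the robot, and variables do not carry over. Pictures are saved under pics/ and viewed, about 8 in all and at most 12, crops included, and the job is handed in when it is done.

```bash
ls; mkdir -p pics; cat > h.py <<'E'
import numpy as np, cv2
from scipy.spatial.transform import Rotation as Ro
from station import telemetry, viewer, ctrl, nets
def ray(im,p):
    R=np.array(im["R"]);t=np.array(im["t"])
    d=R.T@np.array([(p[0]-im["cx"])/im["fx"],(p[1]-im["cy"])/im["fy"],1.0])
    return -R.T@t,d
def atz(im,p,z):
    o,d=ray(im,p); return o+d*(z-o[2])/d[2]
def proj(im,X):
    c=np.array(im["R"])@np.array(X,float)+np.array(im["t"])
    return np.array([im["fx"]*c[0]/c[2]+im["cx"],im["fy"]*c[1]/c[2]+im["cy"]])
def tri(a,p,b,q):
    A=[];B=[]
    for im,u in((a,p),(b,q)):
        o,d=ray(im,u);d=d/np.linalg.norm(d);P=np.eye(3)-np.outer(d,d);A.append(P);B.append(P@o)
    return np.linalg.lstsq(np.vstack(A),np.hstack(B),rcond=None)[0]
E
python3 - <<'E'
from h import *
Z=dict(fixture=25,edge_mid=45,shim_center=49,knob=88,foot=49,tray=0,stack_top=23,stack2_top=23)
ims={}
for c in("scene","top"):
    ims[c]=viewer.get_image(c);cv2.imwrite(f"pics/{c}0.png",ims[c]["color"])
    im=ims[c];print(c,im["fx"],(-np.array(im["R"]).T@im["t"]).round())
for n,z in Z.items():
    for c in ims:
        print(n,c,[(np.round(r["point"],1).tolist(),round(r["conf"],2),atz(ims[c],r["point"],z).round(1)[:2].tolist()) for r in nets.mark_of(c,n)[:3]])
s=telemetry.read_state();print(s)
E
```

```text
pics
scene 522.8703361551391 [ 968. -576.  968.]
top 507.832273617435 [ 427.   10. 1228.]
fixture scene [([346.0, 290.1], 0.61, [584.2, -20.9])]
fixture top [([330.7, 207.7], 0.91, [566.5, -2.9])]
edge_mid scene [([309.0, 258.5], 0.86, [474.1, -18.2])]
edge_mid top [([337.2, 251.2], 0.58, [462.2, -16.5])]
shim_center scene [([344.3, 273.9], 0.96, [564.0, -3.1])]
shim_center top [([332.3, 209.8], 0.73, [558.7, -6.3]), ([187.8, 238.2], 0.53, [496.5, 331.7]), ([332.8, 206.0], 0.52, [567.6, -7.6])]
knob scene [([363.2, 246.6], 0.62, [566.0, 58.8])]
knob top [([298.4, 208.4], 0.65, [558.5, 70.7])]
foot scene [([347.0, 273.4], 0.59, [567.7, 1.8])]
foot top [([330.8, 207.8], 0.68, [563.5, -2.9]), ([328.6, 205.9], 0.17, [568.0, 2.2])]
tray scene [([407.6, 190.6], 0.76, [497.9, 356.0])]
tray top []
stack_top scene [([338.0, 153.1], 0.9, [276.4, 333.4]), ([409.9, 193.2], 0.83, [519.0, 329.6]), ([304.5, 204.6], 0.6, [338.5, 120.6])]
stack_top top [([190.1, 229.2], 0.85, [519.5, 333.4]), ([279.2, 306.1], 0.84, [334.9, 121.6]), ([189.5, 333.5], 0.71, [272.9, 333.7])]
stack2_top scene [([206.1, 364.3], 0.68, [483.6, -341.0])]
stack2_top top [([471.7, 244.6], 0.95, [474.6, -335.2])]
{'t': 0.9, 'joints': array([-1.25928930e+00,  3.78897549e-01,  1.73417888e+00, -1.45462094e-05,
        1.02850179e+00, -3.33189614e-02]), 'qvel': array([ 5.34861865e-05,  8.13188311e-06,  4.88382717e-04, -8.82771176e-04,
       -4.29609140e-04, -8.44611486e-04]), 'tau': array([-4.86779812e-03, -7.63674545e+01, -4.34741235e+01,  6.50414871e-02,
        3.88588523e-02, -2.25366366e-07]), 'ee_pos': array([ 236.6104215 , -658.82440289,  292.24394734]), 'tool_rot': array([ 3.09499653e+00,  5.38980712e-01, -1.62385041e-05]), 'force': array([-0.05365103, -0.37714082,  0.81422109]), 'wrist_torque': array([-0.00303988,  0.04080621,  0.03298244]), 'width': 91.04381293446784}
```

View pics/scene0.png

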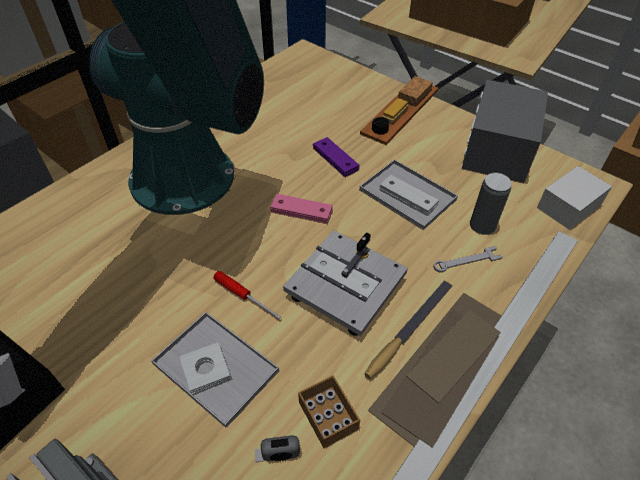

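View pics/top0.png

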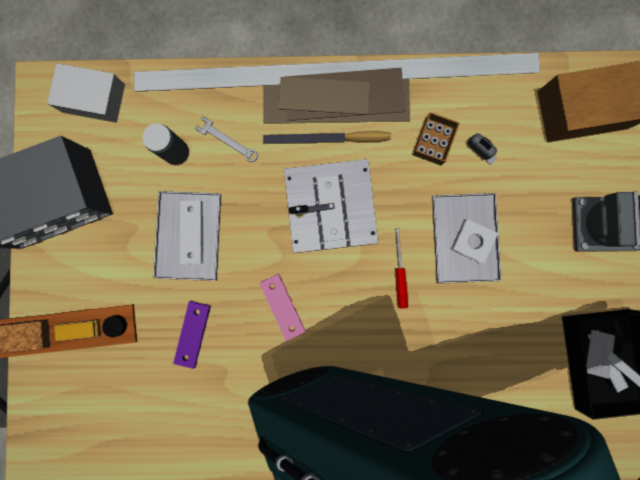

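Bed at about (330,207) in the top view with the finger across the channel. The grey stack is in the left tray at (190,230), with the pink and purple decoys at (283,307) and (191,334). The square plates are at (475,242). I'll zoom in for finer measurement.

```bash
python3 - <<'E'
from h import *
im=cv2.imread("pics/top0.png")
a=cv2.resize(im[150:262,275:387],None,fx=5,fy=5,interpolation=cv2.INTER_CUBIC)
b=cv2.resize(im[186:298,150:190+38],None,fx=5,fy=5,interpolation=cv2.INTER_CUBIC)[:, :240+0]
b=cv2.resize(im[186:286,168:216],None,fx=5,fy=5,interpolation=cv2.INTER_CUBIC)
o=np.zeros((560,800,3),np.uint8);o[:,:560]=a;o[:500,560:800]=b
cv2.imwrite("pics/z1.png",o)
s=cv2.imread("pics/scene0.png")
cv2.imwrite("pics/z2.png",cv2.resize(s[225:337,280:412],None,fx=5,fy=5,interpolation=cv2.INTER_CUBIC))
E
```

```text
(no output)
```

View pics/z1.png

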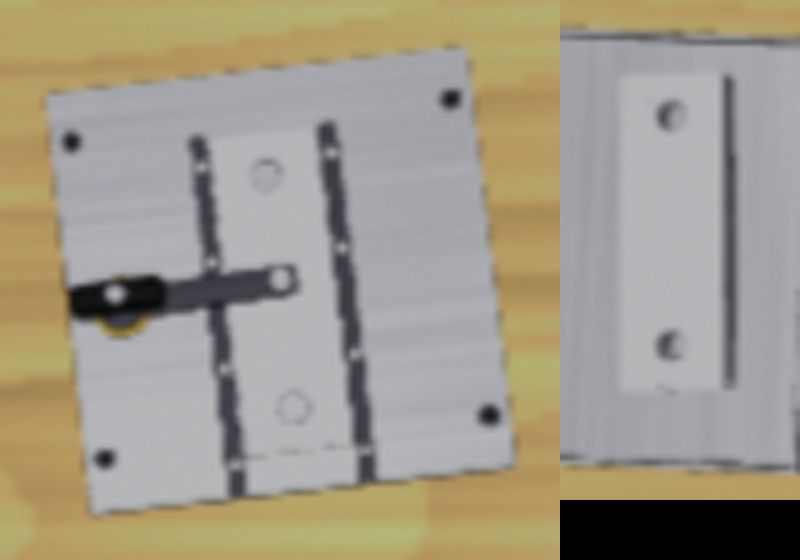

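View pics/z2.png

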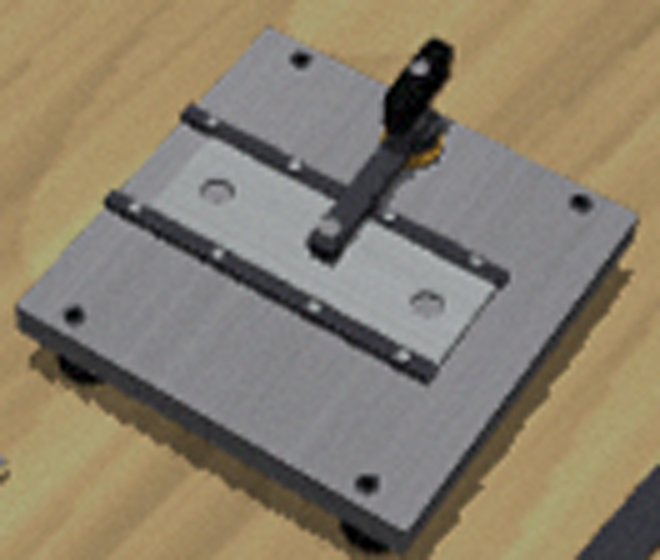

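The zooms show four plate screws, two shim holes, the knob's top dot, the foot dot and the stack's holes. I'll turn these into poses.

```bash
python3 - <<'E'
from h import *
T=viewer.get_image("top");S=viewer.get_image("scene")
f=lambda o,p:[(p[0]+.5)/5-.5+o[0],(p[1]+.5)/5-.5+o[1]]
t=lambda p:f((275,150),p); s=lambda p:f((280,225),p); k=lambda p:f((168,186),(p[0]-560,p[1]))
pairs={"screwRL":((71,142),(580,203),45),"RR":((451,98),(367,484),45),"FR":((489,415),(74,315),45),"FL":((105,459),(301,59),45),
"holeR":((266,175),(428,303),49),"holeF":((294,408),(218,191),49),"knobdot":((116,293),(420,67),100),"footdot":((281,279),(330,228),63)}
P={}
for n,(a,b,z) in pairs.items():
    A=atz(T,t(a),z);B=atz(S,s(b),z);P[n]=(A,B);print(n,A.round(1)[:2],B.round(1)[:2],"tri",tri(T,t(a),S,s(b)).round(1))
for i,n in((0,"top"),(1,"scene")):
    q=lambda m:P[m][i][:2]
    c=(q("screwRL")+q("RR")+q("FR")+q("FL"))/4
    d=(q("screwRL")+q("RR")-q("FR")-q("FL"));print(n,"bed c",c,"yaw",np.arctan2(d[1],d[0]), "shim",(q("holeR")+q("holeF"))/2, (lambda e:np.arctan2(e[1],e[0]))(q("holeR")-q("holeF")))
    e=q("footdot")-q("knobdot");print("finger dir",np.arctan2(e[1],e[0])+np.pi/2,np.linalg.norm(e))
a=atz(T,k((671,116)),23);b=atz(T,k((670,346)),23);print("stack holes",a,b,(a+b)/2)
for p in((618,74),(722,74),(722,388),(618,388)): print(atz(T,k(p),23).round(1))
for c,im in(("scene",S),("top",T)):
    for n,z in (("stack_top",23),("tray",0),("knob",88),("fixture",25),("shim_center",49)):
        print(n,c,[(atz(im,r["point"],z).round(1)[:2].tolist(),round(r["conf"],2)) for r in nets.mark_of(c,n)])
st=telemetry.read_state();print(Ro.from_rotvec(st["tool_rot"]).as_matrix().round(3))
cv2.imwrite("pics/z3.png",cv2.resize(S["color"][155:230,355:460],None,fx=5,fy=5,interpolation=cv2.INTER_CUBIC))
E
```

```text
screwRL [635.7  94.9] [634.8  93.4] tri [635.1  94.4  44.4]
RR [654.1 -84. ] [652.2 -85.3] tri [653.1 -84.7  45.4]
FR [504.5 -99.1] [503.1 -99.9] tri [503.9 -99.6  45.5]
FL [486.2  80.2] [485.5  79.2] tri [485.8  79.9  44.7]
holeR [618.1   3.4] [617.6   2.2] tri [617.8   3.   48.4]
holeF [508.7  -8.2] [508.6  -9.4] tri [508.4  -8.5  48.1]
knobdot [557.6  71.4] [557.2  70.6] tri [557.3  71.1  99.7]
footdot [567.4  -2.8] [566.   -2.1] tri [567.   -3.   64.7]
top bed c [570.11809367  -1.99080535] yaw 0.09958404839398222 shim [563.39722523  -2.3966641 ] 0.10608390975037435
finger dir 0.13112208713372464 74.84155983113686
scene bed c [568.89381318  -3.16268607] yaw 0.09628470882337312 shim [563.09237371  -3.58328271] 0.10548331612696346
finger dir 0.1216463310519782 73.18864192485852
stack holes [568.48198383 334.28250345  23.        ] [458.41217895 334.29676659  23.        ] [513.44708139 334.28963502  23.        ]
[589.1 359.9  23. ]
[588.4 309.8  23. ]
[438.2 309.4  23. ]
[438.7 359.   23. ]
stack_top scene [([271.2, 333.6], 0.92), ([520.6, 331.9], 0.91), ([331.6, 116.1], 0.57)]
tray scene [([497.7, 353.9], 0.56)]
knob scene [([558.4, 70.3], 0.73)]
fixture scene [([573.5, -14.9], 0.83)]
shim_center scene [([568.4, -2.6], 0.56)]
stack_top top [([332.8, 121.1], 0.9), ([514.7, 330.7], 0.88), ([267.9, 326.6], 0.85)]
tray top [([502.0, 339.0], 0.56)]
knob top [([553.8, 75.7], 0.54)]
fixture top [([569.2, 2.1], 0.55)]
shim_center top [([557.9, -0.9], 0.83)]
[[ 0.941  0.338  0.   ]
 [ 0.338 -0.941 -0.   ]
 [ 0.     0.    -1.   ]]
```

View pics/z3.png

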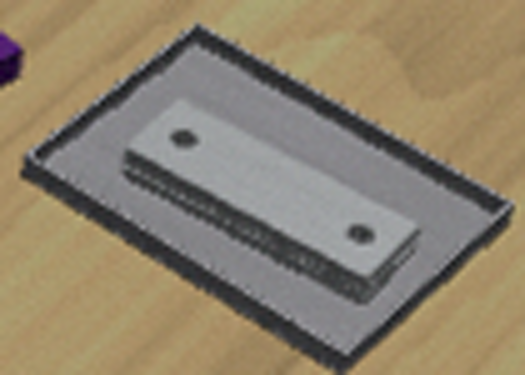

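The measurements agree to 1–2 mm:

| Item | World position / angle |
|---|---|
| Bed centre | (569.5, -2.6), yaw 0.10 |
| Knob | (557.2, 71), finger swing about 0.025 |
| Shim front end | about 19 mm behind the front edge |
| Stack | about (513.5, 333), yaw about 0 |

Next I'll move above the knob.

```bash
cat >> h.py <<'E'
BC=np.array([569.5,-2.6]);BY=0.101
def bed(x,y): return BC+np.array([x*np.cos(BY)-y*np.sin(BY),x*np.sin(BY)+y*np.cos(BY)])
def goal(x,y,z,yaw):
    "tool-axis shift (cm) and turn to reach TCP x,y,z, pointing down, tool x at world angle yaw"
    s=telemetry.read_state();R=Ro.from_rotvec(s["tool_rot"])
    G=Ro.from_matrix(np.array([[np.cos(yaw),np.sin(yaw),0],[np.sin(yaw),-np.cos(yaw),0],[0,0,-1]]))
    print("d cm",(R.inv().apply(np.array([x,y,z])-s["ee_pos"])/10).round(2),"r",(R.inv()*G).as_rotvec().round(3),"t",round(s["t"],2),"F",np.round(s["force"],1),"w",round(s["width"],1),"q",np.round(s["joints"],2))
def where():
    s=telemetry.read_state();m=Ro.from_rotvec(s["tool_rot"]).as_matrix();print(s["ee_pos"].round(1),"yaw",np.arctan2(m[1,0],m[0,0]).round(4),"tilt",m[2,:2].round(4),"t",round(s["t"],2),"F",np.round(s["force"],1),"w",round(s["width"],1))
E
python3 - <<'E'
from h import *
S=viewer.get_image("scene")
f=lambda p:[(p[0]+.5)/5-.5+355,(p[1]+.5)/5-.5+155]
a=atz(S,f((184,138)),23);b=atz(S,f((361,234)),23);print("stack scene",a,b,(a+b)/2,np.arctan2(*(b-a)[1::-1]))
goal(557.2,71,200,np.pi/2+.127)
E
```

```text
stack scene [458.39654778 332.71950845  23.        ] [568.7842497 332.5722461  23.       ] [513.59039874 332.64587728  23.        ] -0.001334045893193808
d cm [ 54.84 -57.85   9.22] r [ 0.     0.    -1.353] t 1.55 F [-0.4  0.2 -0.3] w 91.4 q [-1.26  0.38  1.73  0.    1.03 -0.03]
```

```bash
R='{"dx":54.84,"dy":-57.85,"dz":9.2,"rz":-1.353,"jaw":0.6}'; python3 -m crank '[{"dx":54.84,"dy":-57.85,"dz":5,"rz":-1.353,"jaw":0.6},{"dx":54.84,"dy":-57.85,"dz":5,"rz":-1.353,"jaw":0.6},{"dx":54.84,"dy":-57.85,"dz":5,"rz":-1.353,"jaw":0.6},{"dx":54.84,"dy":-57.85,"dz":5,"rz":-1.353,"jaw":0.6},{"dx":54.84,"dy":-57.85,"dz":5,"rz":-1.353,"jaw":0.6},{"dx":54.84,"dy":-57.85,"dz":5,"rz":-1.353,"jaw":0.6},{"dx":54.84,"dy":-57.85,"dz":5,"rz":-1.353,"jaw":0.6},{"dx":54.84,"dy":-57.85,"dz":5,"rz":-1.353,"jaw":0.6},{"dx":54.84,"dy":-57.85,"dz":5,"rz":-1.353,"jaw":0.6},{"dx":54.84,"dy":-57.85,"dz":5,"rz":-1.353,"jaw":0.6}]'; python3 -c "
from h import *
goal(557.2,71,200,np.pi/2+.127)"
```

```text
d cm [ 54.84 -57.85   9.22] r [ 0.     0.    -1.353] t 1.55 F [-0.4  0.2 -0.3] w 91.4 q [-1.26  0.38  1.73  0.    1.03 -0.03]invalid input at $[0]: expected keys rx, ry, rz, dx, dy, dz, jaw
```

```bash
python3 -m crank '[{"rx":0,"ry":0,"rz":-1.353,"dx":54.84,"dy":-57.85,"dz":5,"jaw":0.6},{"rx":0,"ry":0,"rz":-1.353,"dx":54.84,"dy":-57.85,"dz":5,"jaw":0.6},{"rx":0,"ry":0,"rz":-1.353,"dx":54.84,"dy":-57.85,"dz":5,"jaw":0.6},{"rx":0,"ry":0,"rz":-1.353,"dx":54.84,"dy":-57.85,"dz":5,"jaw":0.6},{"rx":0,"ry":0,"rz":-1.353,"dx":54.84,"dy":-57.85,"dz":5,"jaw":0.6},{"rx":0,"ry":0,"rz":-1.353,"dx":54.84,"dy":-57.85,"dz":5,"jaw":0.6},{"rx":0,"ry":0,"rz":-1.353,"dx":54.84,"dy":-57.85,"dz":5,"jaw":0.6},{"rx":0,"ry":0,"rz":-1.353,"dx":54.84,"dy":-57.85,"dz":5,"jaw":0.6},{"rx":0,"ry":0,"rz":-1.353,"dx":54.84,"dy":-57.85,"dz":5,"jaw":0.6},{"rx":0,"ry":0,"rz":-1.353,"dx":54.84,"dy":-57.85,"dz":5,"jaw":0.6}]'; python3 -c "
from h import *
goal(557.2,71,200,np.pi/2+.127)"
```

```text
t: 2.8
ee_pos: [488.1, -85.8, 253.4]
tool_rot: [2.075, 2.357, 0.001]
force: [1.0, 0.4, -0.4]
width: 54.7
d cm [14.68  8.83  5.34] r [ 0.001  0.    -0.   ] t 2.8 F [ 1.   0.4 -0.4] w 54.7 q [-0.22  0.11  2.16 -0.    0.87 -0.35]
```

```bash
python3 -m crank '[{"rx":0,"ry":0,"rz":0,"dx":14.68,"dy":8.83,"dz":5.3,"jaw":0.6},{"rx":0,"ry":0,"rz":0,"dx":14.68,"dy":8.83,"dz":5.3,"jaw":0.6},{"rx":0,"ry":0,"rz":0,"dx":14.68,"dy":8.83,"dz":5.3,"jaw":0.6},{"rx":0,"ry":0,"rz":0,"dx":14.68,"dy":8.83,"dz":5.3,"jaw":0.6},{"rx":0,"ry":0,"rz":0,"dx":14.68,"dy":8.83,"dz":5.3,"jaw":0.6},{"rx":0,"ry":0,"rz":0,"dx":14.68,"dy":8.83,"dz":5.3,"jaw":0.6}]'; python3 -c "
from h import *
goal(557.2,71,147,np.pi/2+.127);where()
im=viewer.get_image('scene')
cv2.imwrite('pics/k1.png',cv2.resize(im['color'][190:310,290:430],None,fx=5,fy=5,interpolation=cv2.INTER_CUBIC))"
```

```text
t: 3.55
ee_pos: [557.0, 70.1, 200.8]
tool_rot: [2.077, 2.356, 0.001]
force: [0.5, 0.5, -0.0]
width: 54.4
d cm [0.09 0.02 5.38] r [ 0.001  0.    -0.001] t 3.55 F [ 0.5  0.5 -0. ] w 54.4 q [ 0.08  0.29  2.06 -0.    0.79 -0.04]
[557.   70.1 200.8] yaw 1.6966 tilt [-0.0004  0.0013] t 3.55 F [ 0.5  0.5 -0. ] w 54.4
```

View pics/k1.png

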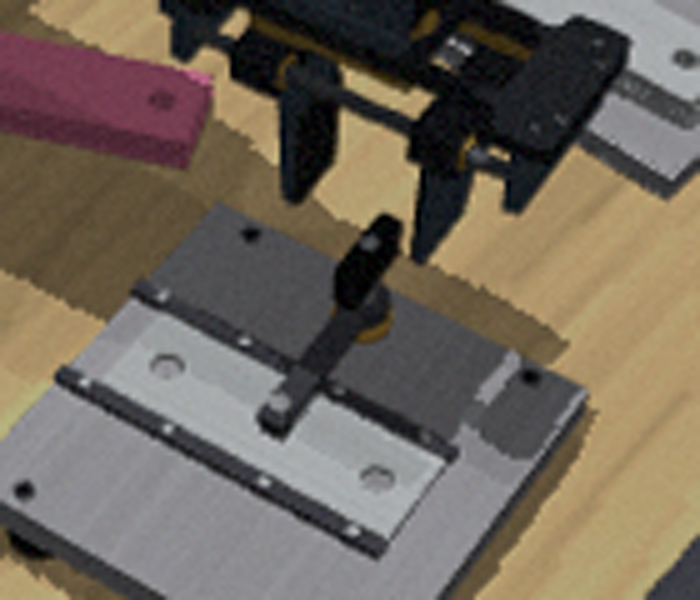

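Fingers (tips at crop px (295,195) and (422,255)) straddle the knob (370,260). Descend and grip.

```bash
python3 -m crank '[{"rx":0,"ry":0,"rz":0,"dx":0.09,"dy":0.02,"dz":2.5,"jaw":0.6},{"rx":0,"ry":0,"rz":0,"dx":0.09,"dy":0.02,"dz":5.3,"jaw":0.6},{"rx":0,"ry":0,"rz":0,"dx":0.09,"dy":0.02,"dz":5.3,"jaw":0.6},{"rx":0,"ry":0,"rz":0,"dx":0.09,"dy":0.02,"dz":5.3,"jaw":0.6},{"rx":0,"ry":0,"rz":0,"dx":0.09,"dy":0.02,"dz":5.3,"jaw":0.1},{"rx":0,"ry":0,"rz":0,"dx":0.09,"dy":0.02,"dz":5.3,"jaw":0.0},{"rx":0,"ry":0,"rz":0,"dx":0.09,"dy":0.02,"dz":5.3,"jaw":0.0},{"rx":0,"ry":0,"rz":0,"dx":0.09,"dy":0.02,"dz":5.3,"jaw":0.0},{"rx":0,"ry":0,"rz":0,"dx":0.09,"dy":0.02,"dz":5.3,"jaw":0.0},{"rx":0,"ry":0,"rz":0,"dx":0.09,"dy":0.02,"dz":5.3,"jaw":0.0}]' 45; python3 -c "
from h import *
where()"
```

```text
t: 4.85
ee_pos: [557.1, 71.0, 147.9]
tool_rot: [2.077, 2.356, 0.001]
force: [-3.3, 1.5, 4.3]
width: 13.8
[557.1  71.  147.9] yaw 1.6968 tilt [-0.0004  0.0009] t 4.85 F [-3.3  1.5  4.3] w 13.8
```

```bash
python3 -m crank '[{"rx":0,"ry":0,"rz":0,"dx":0,"dy":0,"dz":-0.5,"jaw":0},{"rx":0,"ry":0,"rz":0,"dx":0,"dy":0,"dz":-1.0,"jaw":0},{"rx":0,"ry":0,"rz":0,"dx":0,"dy":0,"dz":-1.4,"jaw":0},{"rx":0,"ry":0,"rz":0,"dx":0,"dy":0,"dz":-1.4,"jaw":0},{"rx":0,"ry":0,"rz":0,"dx":0,"dy":0,"dz":-1.4,"jaw":0}]'; python3 -c "
from h import *
where()
im=viewer.get_image('scene')
cv2.imwrite('pics/k2.png',cv2.resize(im['color'][190:310,290:430],None,fx=5,fy=5,interpolation=cv2.INTER_CUBIC))"
```

```text
t: 5.48
ee_pos: [556.9, 71.0, 161.8]
tool_rot: [2.077, 2.356, 0.0]
force: [2.9, -2.7, -11.8]
width: 13.7
[556.9  71.  161.8] yaw 1.6968 tilt [-0.0005  0.0008] t 5.47 F [  2.9  -2.7 -11.8] w 13.7
```

View pics/k2.png

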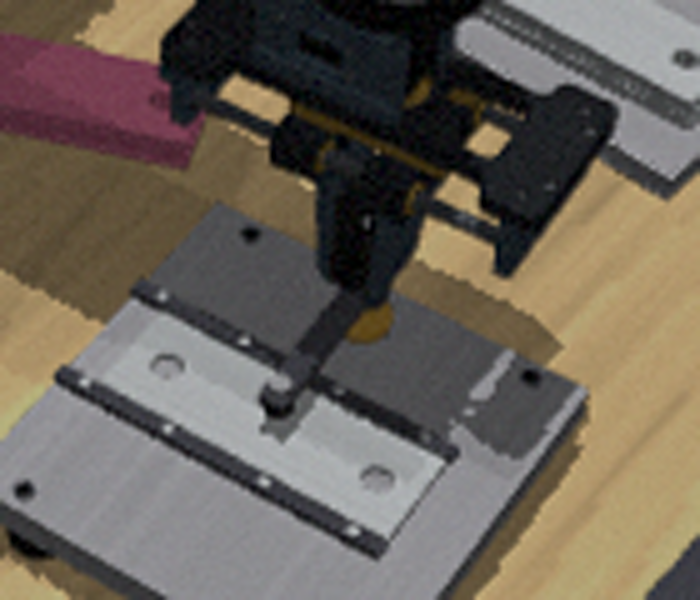

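Foot is clear of the shim at crop px (276,400), and the spring pulls about 11 N. Now the swing.

```bash
python3 -m crank '[{"rx":0,"ry":0,"rz":-0.15,"dx":0,"dy":0,"dz":0,"jaw":0},{"rx":0,"ry":0,"rz":-0.3,"dx":0,"dy":0,"dz":0,"jaw":0},{"rx":0,"ry":0,"rz":-0.45,"dx":0,"dy":0,"dz":0,"jaw":0},{"rx":0,"ry":0,"rz":-0.6,"dx":0,"dy":0,"dz":0,"jaw":0},{"rx":0,"ry":0,"rz":-0.75,"dx":0,"dy":0,"dz":0,"jaw":0},{"rx":0,"ry":0,"rz":-0.9,"dx":0,"dy":0,"dz":0,"jaw":0},{"rx":0,"ry":0,"rz":-1.05,"dx":0,"dy":0,"dz":0,"jaw":0},{"rx":0,"ry":0,"rz":-1.2,"dx":0,"dy":0,"dz":0,"jaw":0},{"rx":0,"ry":0,"rz":-1.32,"dx":0,"dy":0,"dz":0,"jaw":0},{"rx":0,"ry":0,"rz":-1.43,"dx":0,"dy":0,"dz":0,"jaw":0}]'; python3 -c "
from h import *
where();s=telemetry.read_state();print(s['wrist_torque'])"
```

```text
t: 6.78
ee_pos: [557.4, 71.5, 161.8]
tool_rot: [0.018, 3.14, 0.001]
force: [5.5, 6.3, -10.4]
width: 14.2
[557.4  71.5 161.8] yaw 3.1301 tilt [-0.0017  0.0006] t 6.78 F [  5.5   6.3 -10.4] w 14.2
[ 1.37484529e+00 -7.06604993e-01 -1.20627437e-03]
```

```bash
python3 -m crank '[{"rx":0,"ry":0,"rz":0,"dx":0,"dy":0,"dz":0.5,"jaw":0},{"rx":0,"ry":0,"rz":0,"dx":0,"dy":0,"dz":1.0,"jaw":0},{"rx":0,"ry":0,"rz":0,"dx":0,"dy":0,"dz":1.4,"jaw":0},{"rx":0,"ry":0,"rz":0,"dx":0,"dy":0,"dz":1.65,"jaw":0},{"rx":0,"ry":0,"rz":0,"dx":0,"dy":0,"dz":1.77,"jaw":0},{"rx":0,"ry":0,"rz":0,"dx":0,"dy":0,"dz":1.77,"jaw":0},{"rx":0,"ry":0,"rz":0,"dx":0,"dy":0,"dz":1.77,"jaw":0}]'; python3 -c "
from h import *
where()"
```

```text
t: 7.65
ee_pos: [557.8, 71.6, 145.2]
tool_rot: [0.019, 3.14, 0.001]
force: [-4.7, 0.7, 13.8]
width: 13.6
[557.8  71.6 145.2] yaw 3.1298 tilt [-0.002   0.0006] t 7.65 F [-4.7  0.7 13.8] w 13.6
```

```bash
python3 -m crank '[{"rx":0,"ry":0,"rz":0,"dx":0,"dy":0,"dz":-0.1,"jaw":0.5},{"rx":0,"ry":0,"rz":0,"dx":0,"dy":0,"dz":-0.1,"jaw":0.5},{"rx":0,"ry":0,"rz":0,"dx":0,"dy":0,"dz":-0.1,"jaw":0.5},{"rx":0,"ry":0,"rz":0,"dx":0,"dy":0,"dz":-2.5,"jaw":0.5},{"rx":0,"ry":0,"rz":0,"dx":0,"dy":0,"dz":-6.5,"jaw":0.5},{"rx":0,"ry":0,"rz":0,"dx":0,"dy":0,"dz":-6.5,"jaw":0.5},{"rx":0,"ry":0,"rz":0,"dx":0,"dy":0,"dz":-6.5,"jaw":0.5}]'; python3 -c "
from h import *
where()
im=viewer.get_image('scene')
cv2.imwrite('pics/k3.png',cv2.resize(im['color'][200:325,280:420],None,fx=5,fy=5,interpolation=cv2.INTER_CUBIC)[:600])
x,y=bed(95,0); goal(x,y,205,BY+np.pi); goal(x,y,126,BY+np.pi)"
```

```text
t: 8.52
ee_pos: [557.3, 71.5, 209.7]
tool_rot: [0.018, 3.14, 0.001]
force: [0.1, -0.0, 0.1]
width: 45.5
[557.3  71.5 209.7] yaw 3.1298 tilt [-0.0015  0.0006] t 8.53 F [ 0.1 -0.   0.1] w 45.5
d cm [-10.76  -6.32   0.43] r [ 0.     0.001 -0.113] t 8.57 F [ 0.3 -0.   0.4] w 46.0 q [ 0.09  0.28  2.05  0.    0.81 -1.47]
d cm [-10.76  -6.33   8.33] r [ 0.     0.001 -0.113] t 8.57 F [ 0.3 -0.   0.4] w 46.0 q [ 0.09  0.28  2.05  0.    0.81 -1.47]
```

View pics/k3.png

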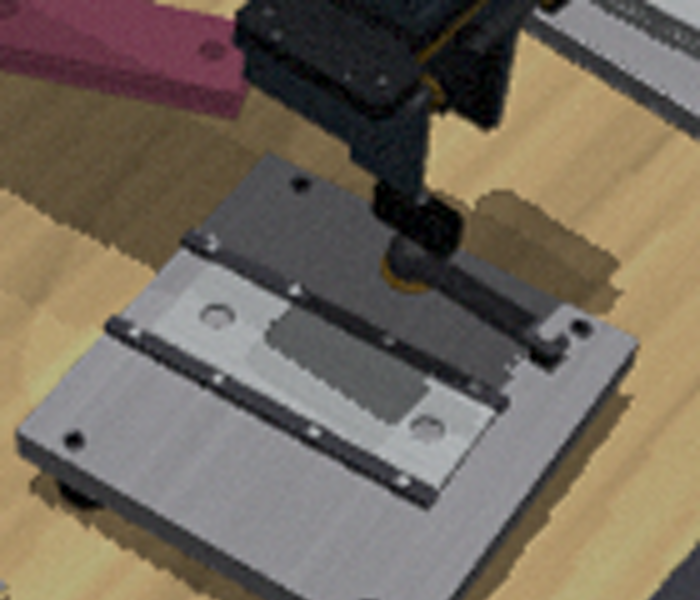

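The finger is parked over bare plate at the rear (foot at crop px (547,350), outside the strip). The shim has not moved: its holes are still at (217,317) and (428,428). Now to the shim's rear end with closed jaws.

```bash
python3 -m crank '[{"rx":0,"ry":0,"rz":-0.113,"dx":-10.76,"dy":-6.32,"dz":0.4,"jaw":0},{"rx":0,"ry":0,"rz":-0.113,"dx":-10.76,"dy":-6.32,"dz":0.4,"jaw":0},{"rx":0,"ry":0,"rz":-0.113,"dx":-10.76,"dy":-6.32,"dz":0.4,"jaw":0},{"rx":0,"ry":0,"rz":-0.113,"dx":-10.76,"dy":-6.32,"dz":0.4,"jaw":0},{"rx":0,"ry":0,"rz":-0.113,"dx":-10.76,"dy":-6.32,"dz":5,"jaw":0},{"rx":0,"ry":0,"rz":-0.113,"dx":-10.76,"dy":-6.32,"dz":7.5,"jaw":0},{"rx":0,"ry":0,"rz":-0.113,"dx":-10.76,"dy":-6.32,"dz":8.45,"jaw":0},{"rx":0,"ry":0,"rz":-0.113,"dx":-10.76,"dy":-6.32,"dz":8.45,"jaw":0},{"rx":0,"ry":0,"rz":-0.113,"dx":-10.76,"dy":-6.32,"dz":8.45,"jaw":0}]'; python3 -c "
from h import *
where();x,y=bed(9,0); goal(x,y,124.3,BY+np.pi)"
```

```text
t: 9.7
ee_pos: [664.0, 7.4, 125.5]
tool_rot: [-0.159, 3.136, 0.001]
force: [0.1, -0.2, 0.4]
width: 0.5
[664.    7.4 125.5] yaw -3.04 tilt [-0.0014  0.0003] t 9.7 F [ 0.1 -0.2  0.4] w 0.5
d cm [ 8.6  -0.04  0.11] r [0.    0.001 0.001] t 9.7 F [ 0.1 -0.2  0.4] w 0.5 q [-0.02  0.55  1.85  0.    0.74 -1.7 ]
```

```bash
python3 -m crank '[{"rx":0,"ry":0,"rz":0,"dx":0,"dy":0,"dz":0.1,"jaw":0},{"rx":0,"ry":0,"rz":0,"dx":0.8,"dy":0,"dz":0.1,"jaw":0},{"rx":0,"ry":0,"rz":0,"dx":1.3,"dy":0,"dz":0.1,"jaw":0},{"rx":0,"ry":0,"rz":0,"dx":2,"dy":0,"dz":0.1,"jaw":0},{"rx":0,"ry":0,"rz":0,"dx":2.7,"dy":0,"dz":0.1,"jaw":0},{"rx":0,"ry":0,"rz":0,"dx":3.4,"dy":0,"dz":0.1,"jaw":0},{"rx":0,"ry":0,"rz":0,"dx":4.1,"dy":0,"dz":0.1,"jaw":0},{"rx":0,"ry":0,"rz":0,"dx":4.7,"dy":0,"dz":0.1,"jaw":0},{"rx":0,"ry":0,"rz":0,"dx":5.2,"dy":0,"dz":0.1,"jaw":0},{"rx":0,"ry":0,"rz":0,"dx":5.5,"dy":0,"dz":0.1,"jaw":0}]'; python3 -c "
from h import *
where();x,y=bed(9,0); goal(x,y,124.3,BY+np.pi)"
```

```text
t: 10.95
ee_pos: [609.0, 1.8, 124.4]
tool_rot: [-0.159, 3.136, 0.001]
force: [0.6, -0.9, -0.9]
width: 0.9
[609.    1.8 124.4] yaw -3.04 tilt [-0.0013  0.0004] t 10.95 F [ 0.6 -0.9 -0.9] w 0.9
d cm [ 3.07 -0.04  0.  ] r [0.    0.001 0.001] t 10.95 F [ 0.6 -0.9 -0.9] w 0.9 q [-0.04  0.48  1.97  0.    0.69 -1.71]
```

```bash
python3 -m crank '[{"rx":0,"ry":0,"rz":0,"dx":0.4,"dy":0,"dz":0,"jaw":0},{"rx":0,"ry":0,"rz":0,"dx":0.9,"dy":0,"dz":0,"jaw":0},{"rx":0,"ry":0,"rz":0,"dx":1.5,"dy":0,"dz":0,"jaw":0},{"rx":0,"ry":0,"rz":0,"dx":2,"dy":0,"dz":0,"jaw":0},{"rx":0,"ry":0,"rz":0,"dx":2.4,"dy":0,"dz":0,"jaw":0},{"rx":0,"ry":0,"rz":0,"dx":2.7,"dy":0,"dz":0,"jaw":0},{"rx":0,"ry":0,"rz":0,"dx":2.8,"dy":0,"dz":0,"jaw":0}]'; python3 -c "
from h import *
where();x,y=bed(9,0); goal(x,y,124.3,BY+np.pi)
a=viewer.get_image('scene');b=viewer.get_image('top')
o=np.zeros((560,700,3),np.uint8);cv2.imwrite('pics/p1.png',cv2.resize(a['color'][215:335,260:400],None,fx=5,fy=5,interpolation=cv2.INTER_CUBIC))
for c,im in(('scene',a),('top',b)):
  for n,z in(('shim_center',49),('edge_mid',45)):
    for r in nets.mark_of(c,n): print(c,n,r['point'],atz(im,r['point'],z).round(1),r['conf'])"
```

```text
t: 11.82
ee_pos: [581.0, -1.0, 124.4]
tool_rot: [-0.159, 3.136, 0.001]
force: [-0.2, 0.1, 1.1]
width: 0.6
[581.   -1.  124.4] yaw -3.0401 tilt [-0.0014  0.0004] t 11.82 F [-0.2  0.1  1.1] w 0.6
d cm [ 0.26 -0.04  0.01] r [0.    0.001 0.   ] t 11.82 F [-0.2  0.1  1.1] w 0.6 q [-0.04  0.45  2.03  0.    0.67 -1.72]
scene shim_center [318.1, 261.3] [497.1 -13.5  49. ] 0.7
scene edge_mid [308.6, 256.8] [470.2 -15.1  45. ] 0.55
scene edge_mid [388.4, 269.3] [629.2  73.3  45. ] 0.55
```

View pics/p1.png

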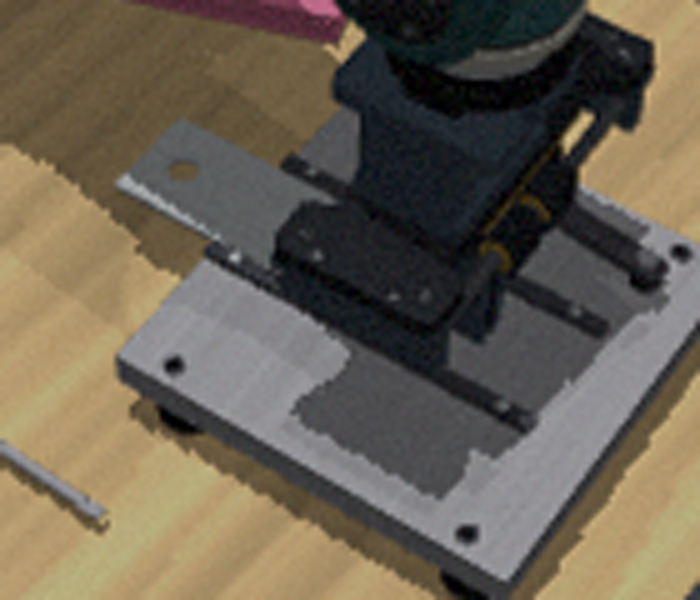

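The shim's front end now overhangs, with its front hole at crop px (183,169). Push 4 mm more, back off and rise.

```bash
python3 -m crank '[{"rx":0,"ry":0,"rz":0,"dx":0.2,"dy":0,"dz":0,"jaw":0},{"rx":0,"ry":0,"rz":0,"dx":0.4,"dy":0,"dz":0,"jaw":0},{"rx":0,"ry":0,"rz":0,"dx":0.45,"dy":0,"dz":0,"jaw":0},{"rx":0,"ry":0,"rz":0,"dx":0.45,"dy":0,"dz":0,"jaw":0},{"rx":0,"ry":0,"rz":0,"dx":-1,"dy":0,"dz":0,"jaw":0},{"rx":0,"ry":0,"rz":0,"dx":-1,"dy":0,"dz":0,"jaw":0},{"rx":0,"ry":0,"rz":0,"dx":-1,"dy":0,"dz":-4,"jaw":0},{"rx":0,"ry":0,"rz":0,"dx":-1,"dy":0,"dz":-8,"jaw":0},{"rx":0,"ry":0,"rz":0,"dx":-1,"dy":0,"dz":-8,"jaw":0}]'; python3 -c "
from h import *
where()
a=viewer.get_image('scene')
f=lambda p:[(p[0]+.5)/5-.5+260,(p[1]+.5)/5-.5+215]
h=atz(a,f((183,169)),49)[:2];print('before last push: hole bed',np.array([[np.cos(BY),np.sin(BY)],[-np.sin(BY),np.cos(BY)]])@(h-BC))
for p in((183,120),(118,183)):
  h=atz(a,f(p),49)[:2];print(np.array([[np.cos(BY),np.sin(BY)],[-np.sin(BY),np.cos(BY)]])@(h-BC))
x,y=bed(-135,0);goal(x,y,205,BY+np.pi);goal(x,y,122.5,BY+np.pi)
b=viewer.get_image('top')
o=np.hstack([cv2.resize(a['color'][215:335,260:340],None,fx=5,fy=5),cv2.resize(b['color'][180:300,300:380],None,fx=5,fy=5)]);cv2.imwrite('pics/p2.png',o)"
```

```text
t: 13.25
ee_pos: [592.5, -0.0, 207.1]
tool_rot: [-0.159, 3.132, 0.0]
force: [0.1, 0.2, -1.3]
width: 0.6
[592.5  -0.  207.1] yaw -3.0399 tilt [-0.0059 -0.0003] t 13.25 F [ 0.1  0.2 -1.3] w 0.6
before last push: hole bed [-135.82545304   -0.91212804]
[-153.37300044   23.21473703]
[-155.3092187   -24.54580776]
d cm [15.72 -0.02 -0.02] r [0.    0.003 0.001] t 13.3 F [-0.7 -0.5 -0.3] w 0.4 q [-0.04  0.33  1.99  0.    0.81 -1.71]
d cm [15.75 -0.02  8.23] r [0.    0.003 0.001] t 13.3 F [-0.7 -0.5 -0.3] w 0.4 q [-0.04  0.33  1.99  0.    0.81 -1.71]
```

```bash
python3 -m crank '[{"rx":0,"ry":0,"rz":0,"dx":15.65,"dy":0,"dz":0,"jaw":0.95},{"rx":0,"ry":0,"rz":0,"dx":15.65,"dy":0,"dz":0,"jaw":0.95},{"rx":0,"ry":0,"rz":0,"dx":15.65,"dy":0,"dz":0,"jaw":0.95},{"rx":0,"ry":0,"rz":0,"dx":15.65,"dy":0,"dz":0,"jaw":0.95},{"rx":0,"ry":0,"rz":0,"dx":15.65,"dy":0,"dz":0,"jaw":0.95},{"rx":0,"ry":0,"rz":0,"dx":15.65,"dy":0,"dz":0,"jaw":0.95},{"rx":0,"ry":0,"rz":0,"dx":15.65,"dy":0,"dz":2,"jaw":0.95},{"rx":0,"ry":0,"rz":0,"dx":15.65,"dy":0,"dz":4,"jaw":0.95},{"rx":0,"ry":0,"rz":0,"dx":15.65,"dy":0,"dz":4,"jaw":0.95},{"rx":0,"ry":0,"rz":0,"dx":15.65,"dy":0,"dz":4,"jaw":0.95}]'; python3 -c "
from h import *
where()
x,y=bed(-134,0);goal(x,y,122.5,BY+np.pi)
a=viewer.get_image('scene')
cv2.imwrite('pics/p3.png',cv2.resize(a['color'][200:320,235:375],None,fx=5,fy=5,interpolation=cv2.INTER_CUBIC))"
```

```text
t: 14.6
ee_pos: [435.8, -15.9, 164.3]
tool_rot: [-0.16, 3.136, 0.001]
force: [0.1, 0.6, -0.3]
width: 86.4
[435.8 -15.9 164.3] yaw -3.0399 tilt [-0.0016  0.0003] t 14.6 F [ 0.1  0.6 -0.3] w 86.4
d cm [-0.03 -0.03  4.18] r [0.    0.002 0.001] t 14.6 F [ 0.1  0.6 -0.3] w 86.4 q [-0.09  0.18  2.3   0.    0.65 -1.76]
```

View pics/p3.png

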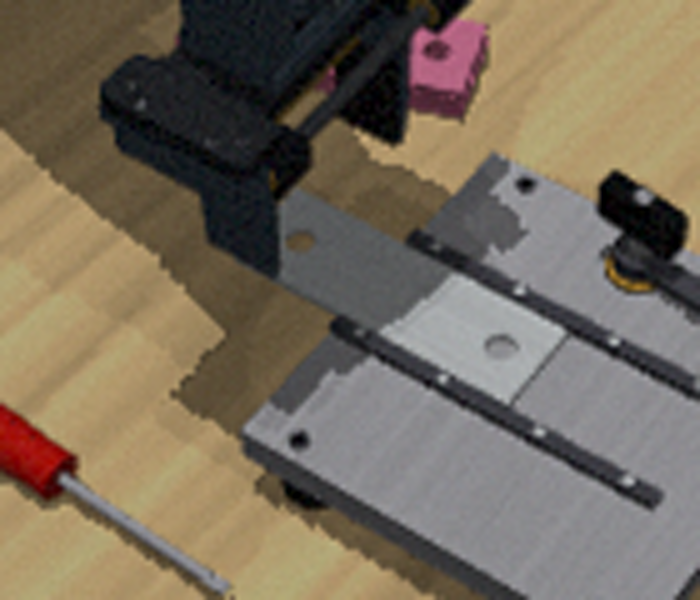

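Fingers straddle the overhanging end and the front hole (300,240) is visible. The finger stays parked. Descend and grip.

```bash
python3 -m crank '[{"rx":0,"ry":0,"rz":0,"dx":0,"dy":-0.03,"dz":2.5,"jaw":0.95},{"rx":0,"ry":0,"rz":0,"dx":0,"dy":-0.03,"dz":4.25,"jaw":0.95},{"rx":0,"ry":0,"rz":0,"dx":0,"dy":-0.03,"dz":4.25,"jaw":0.95},{"rx":0,"ry":0,"rz":0,"dx":0,"dy":-0.03,"dz":4.25,"jaw":0.62},{"rx":0,"ry":0,"rz":0,"dx":0,"dy":-0.03,"dz":4.25,"jaw":0.5},{"rx":0,"ry":0,"rz":0,"dx":0,"dy":-0.03,"dz":4.25,"jaw":0.5},{"rx":0,"ry":0,"rz":0,"dx":0,"dy":-0.03,"dz":4.25,"jaw":0.4},{"rx":0,"ry":0,"rz":0,"dx":0,"dy":-0.03,"dz":4.25,"jaw":0.4},{"rx":0,"ry":0,"rz":0,"dx":0,"dy":-0.03,"dz":4.25,"jaw":0.4}]' 40; python3 -c "
from h import *
where()"
```

```text
t: 15.78
ee_pos: [436.1, -16.2, 122.1]
tool_rot: [-0.16, 3.135, 0.0]
force: [0.6, -0.1, 1.5]
width: 49.4
[436.1 -16.2 122.1] yaw -3.0399 tilt [-0.0025  0.0002] t 15.78 F [ 0.6 -0.1  1.5] w 49.4
```

```bash
python3 -m crank '[{"rx":0,"ry":0,"rz":0,"dx":0,"dy":0,"dz":-0.4,"jaw":0.4},{"rx":0,"ry":0,"rz":0,"dx":0,"dy":0,"dz":-1,"jaw":0.4},{"rx":0,"ry":0,"rz":0,"dx":0,"dy":0,"dz":-2,"jaw":0.4},{"rx":0,"ry":0,"rz":0,"dx":0,"dy":0,"dz":-3.5,"jaw":0.4},{"rx":0,"ry":0,"rz":0,"dx":0,"dy":0,"dz":-5,"jaw":0.4},{"rx":0,"ry":0,"rz":0,"dx":0,"dy":0,"dz":-6.5,"jaw":0.4},{"rx":0,"ry":0,"rz":0,"dx":0,"dy":0,"dz":-7.5,"jaw":0.4},{"rx":0,"ry":0,"rz":0,"dx":0,"dy":0,"dz":-8,"jaw":0.4},{"rx":0,"ry":0,"rz":0,"dx":0,"dy":0,"dz":-8,"jaw":0.4}]'; python3 -c "
from h import *
where()
a=viewer.get_image('scene')
cv2.imwrite('pics/l1.png',cv2.resize(a['color'][180:300,235:375],None,fx=5,fy=5,interpolation=cv2.INTER_CUBIC))"
```

```text
t: 16.9
ee_pos: [435.9, -16.2, 202.3]
tool_rot: [-0.16, 3.135, 0.0]
force: [0.2, 0.0, -1.1]
width: 49.2
[435.9 -16.2 202.3] yaw -3.0398 tilt [-0.0027  0.0001] t 16.9 F [ 0.2  0.  -1.1] w 49.2
```

View pics/l1.png

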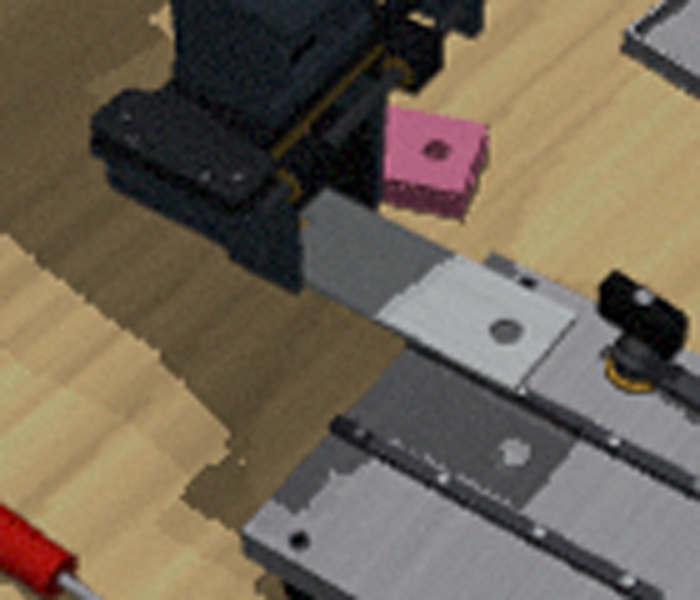

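```bash
cat > m.py <<'E'
from h import *
# intersect ray of a pixel with the vertical plane along tool x at lateral offset c; give (dist back from TCP, z)
def onplane(im,p,c,s):
    R=Ro.from_rotvec(s["tool_rot"]).as_matrix();ex=np.array([R[0,0],R[1,0],0]);ex/=np.linalg.norm(ex);n=np.array([-ex[1],ex[0],0])
    o,d=ray(im,p);P0=s["ee_pos"]+n*c;t=n@(P0-o)/(n@d);X=o+t*d
    return (-(X-P0)@ex).round(1),X[2].round(1)
E
python3 - <<'E'
from m import *
a=viewer.get_image("scene");s=telemetry.read_state()
f=lambda p:[(p[0]+.5)/5-.5+235,(p[1]+.5)/5-.5+180]
print("tool z",s["ee_pos"][2],"expected shim top z",s["ee_pos"][2]-73.1)
print("hole",onplane(a,f((507,330)),0,s))
for p,c in(((577,320),-25),((577,320),25),((519,388),-25),((519,388),25)): print(p,c,onplane(a,f(p),c,s))
R=np.array([[np.cos(BY),np.sin(BY)],[-np.sin(BY),np.cos(BY)]])
for p in((577,320),(519,388),(507,330)): print("bed xy at nominal z",R@(atz(a,f(p),s["ee_pos"][2]-73.1)[:2]-BC))
print("tcp bed",R@(s["ee_pos"][:2]-BC))
goal(463,333.4,202,np.pi);goal(463,333.4,100.6,np.pi)
E
```

```text
tool z 201.7769091665686 expected shim top z 128.6769091665686
hole (np.float64(104.2), np.float64(128.7))
(577, 320) -25 (np.float64(123.6), np.float64(124.0))
(577, 320) 25 (np.float64(151.0), np.float64(190.4))
(519, 388) -25 (np.float64(96.8), np.float64(59.5))
(519, 388) 25 (np.float64(126.3), np.float64(130.9))
bed xy at nominal z [-9.0199177  21.58114817]
bed xy at nominal z [ -9.01558228 -23.39996394]
bed xy at nominal z [-30.31550461   0.09997691]
tcp bed [-1.34479356e+02 -2.03215059e-02]
d cm [-6.27 34.5  -0.  ] r [0.    0.002 0.102] t 17.0 F [-0.2  0.5 -1.6] w 49.3 q [-0.09  0.11  2.3   0.    0.74 -1.76]
d cm [-6.25 34.5  10.14] r [0.    0.002 0.102] t 17.0 F [-0.2  0.5 -1.6] w 49.3 q [-0.09  0.11  2.3   0.    0.74 -1.76]
```

The held shim is flat: its rear hole measures z = 128.7, as expected. Its centre sits about 50 mm behind the TCP. Carry it over.

```bash
python3 -m crank '[{"rx":0,"ry":0.002,"rz":0.01,"dx":-0.3,"dy":2,"dz":0,"jaw":0.4},{"rx":0,"ry":0.002,"rz":0.02,"dx":-1,"dy":5.5,"dz":0,"jaw":0.4},{"rx":0,"ry":0.002,"rz":0.04,"dx":-2,"dy":10,"dz":0,"jaw":0.4},{"rx":0,"ry":0.002,"rz":0.05,"dx":-3,"dy":15,"dz":0,"jaw":0.4},{"rx":0,"ry":0.002,"rz":0.07,"dx":-4,"dy":20,"dz":0,"jaw":0.4},{"rx":0,"ry":0.002,"rz":0.08,"dx":-5,"dy":25,"dz":0,"jaw":0.4},{"rx":0,"ry":0.002,"rz":0.09,"dx":-5.7,"dy":29,"dz":0,"jaw":0.4},{"rx":0,"ry":0.002,"rz":0.1,"dx":-6.1,"dy":32.5,"dz":0,"jaw":0.4},{"rx":0,"ry":0.002,"rz":0.102,"dx":-6.32,"dy":34.5,"dz":0,"jaw":0.4},{"rx":0,"ry":0.002,"rz":0.102,"dx":-6.32,"dy":34.5,"dz":0,"jaw":0.4}]'; python3 -c "
from h import *
where();goal(463.5,333.4,115,np.pi)"
```

```text
t: 18.25
ee_pos: [463.3, 333.9, 201.5]
tool_rot: [0.002, -3.141, 0.0]
force: [0.4, -0.9, -0.7]
width: 49.3
[463.3 333.9 201.5] yaw -3.1405 tilt [ 0.0007 -0.    ] t 18.25 F [ 0.4 -0.9 -0.7] w 49.3
d cm [-0.02 -0.05  8.65] r [-0.    -0.001  0.001] t 18.25 F [ 0.4 -0.9 -0.7] w 49.3 q [ 0.58  0.31  2.03  0.    0.8  -0.99]
```

Down to 15 mm above the stack (TCP 115), then check alignment.

```bash
python3 -m crank '[{"rx":0,"ry":0,"rz":0,"dx":-0.02,"dy":-0.05,"dz":2,"jaw":0.4},{"rx":0,"ry":0,"rz":0,"dx":-0.02,"dy":-0.05,"dz":4.5,"jaw":0.4},{"rx":0,"ry":0,"rz":0,"dx":-0.02,"dy":-0.05,"dz":7,"jaw":0.4},{"rx":0,"ry":0,"rz":0,"dx":-0.02,"dy":-0.05,"dz":8.4,"jaw":0.4},{"rx":0,"ry":0,"rz":0,"dx":-0.02,"dy":-0.05,"dz":8.65,"jaw":0.4},{"rx":0,"ry":0,"rz":0,"dx":-0.02,"dy":-0.05,"dz":8.65,"jaw":0.4},{"rx":0,"ry":0,"rz":0,"dx":-0.02,"dy":-0.05,"dz":8.65,"jaw":0.4}]'; python3 -c "
from h import *
where();goal(463.5,333.4,100.6,np.pi)
a=viewer.get_image('scene')
c=a['color'][140:240,350:470]
cv2.imwrite('pics/d1.png',cv2.resize(c,None,fx=6,fy=6,interpolation=cv2.INTER_CUBIC))"
```

```text
t: 19.12
ee_pos: [463.8, 333.6, 115.7]
tool_rot: [-0.002, 3.141, 0.001]
force: [0.5, -0.1, -0.5]
width: 49.5
[463.8 333.6 115.7] yaw -3.1405 tilt [-0.0003  0.0006] t 19.12 F [ 0.5 -0.1 -0.5] w 49.5
d cm [ 0.04 -0.02  1.51] r [0.001 0.    0.001] t 19.12 F [ 0.5 -0.1 -0.5] w 49.5 q [ 0.58  0.45  2.04  0.    0.64 -0.99]
```

View pics/d1.png

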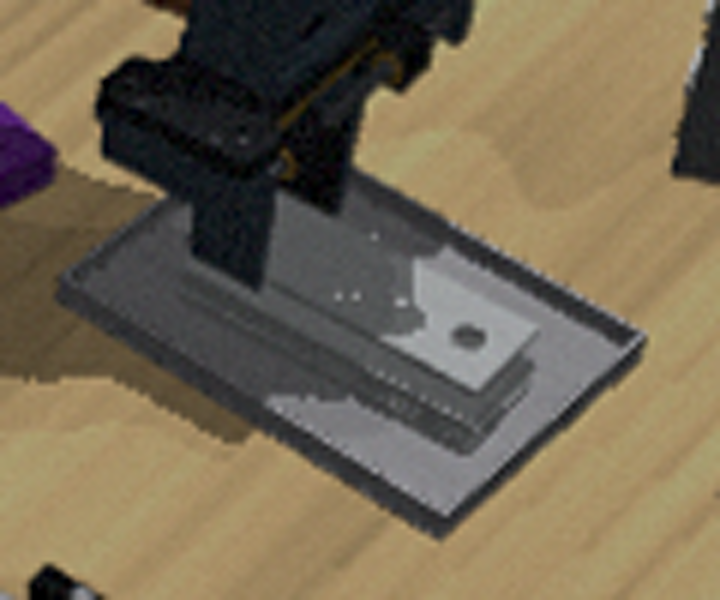

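The held shim hovers squarely over the stack. Its far hole is at crop px (470,337), with end corners at (542,330) and (486,393). That was my last picture, so I'll compare numerically in the same camera.

```bash
python3 - <<'E'
from m import *
a=viewer.get_image("scene")
f=lambda p:[(p[0]+.5)/6-.5+350,(p[1]+.5)/6-.5+140]
g=lambda p:[(p[0]+.5)/5-.5+355,(p[1]+.5)/5-.5+155]
for n,p in(("hole",(470,337)),("cornerL",(541,330)),("cornerR",(486,393))): print("held",n,atz(a,f(p),42.6).round(1))
for n,p in(("hole",(361,234)),("cornerL",(419,225)),("cornerR",(368,278))): print("stack",n,atz(a,g(p),23).round(1))
E
```

```text
held hole [568.2 332.8  42.6]
held cornerL [588.8 355.9  42.6]
held cornerR [591.3 308.8  42.6]
stack hole [568.8 332.6  23. ]
stack cornerL [587.9 357.5  23. ]
stack cornerR [588.5 308.2  23. ]
```

Aligned within about 1 mm. Lower gently.

```bash
python3 -m crank '[{"rx":0,"ry":0,"rz":0,"dx":0.02,"dy":-0.01,"dz":0.5,"jaw":0.4},{"rx":0,"ry":0,"rz":0,"dx":0.02,"dy":-0.01,"dz":0.9,"jaw":0.4},{"rx":0,"ry":0,"rz":0,"dx":0.02,"dy":-0.01,"dz":1.2,"jaw":0.4},{"rx":0,"ry":0,"rz":0,"dx":0.02,"dy":-0.01,"dz":1.4,"jaw":0.4},{"rx":0,"ry":0,"rz":0,"dx":0.02,"dy":-0.01,"dz":1.48,"jaw":0.4},{"rx":0,"ry":0,"rz":0,"dx":0.02,"dy":-0.01,"dz":1.48,"jaw":0.4},{"rx":0,"ry":0,"rz":0,"dx":0.02,"dy":-0.01,"dz":1.48,"jaw":0.4}]'; python3 -c "
from h import *
where();goal(463.5,333.4,100.2,np.pi)"
```

```text
t: 20.1
ee_pos: [463.6, 333.6, 101.2]
tool_rot: [-0.002, 3.141, 0.001]
force: [-3.4, -0.7, 7.7]
width: 48.9
[463.6 333.6 101.2] yaw -3.1405 tilt [-0.0001  0.0005] t 20.1 F [-3.4 -0.7  7.7] w 48.9
d cm [ 0.01 -0.02  0.1 ] r [0.    0.    0.001] t 20.1 F [-3.4 -0.7  7.7] w 48.9 q [ 0.58  0.48  2.04  0.    0.62 -0.99]
```

Contact at 7.7 N. Ease up half a millimetre, then open and leave vertically.

```bash
python3 -m crank '[{"rx":0,"ry":0,"rz":0,"dx":0,"dy":0,"dz":-0.03,"jaw":0.4},{"rx":0,"ry":0,"rz":0,"dx":0,"dy":0,"dz":-0.03,"jaw":0.4},{"rx":0,"ry":0,"rz":0,"dx":0,"dy":0,"dz":-0.03,"jaw":0.6},{"rx":0,"ry":0,"rz":0,"dx":0,"dy":0,"dz":-0.03,"jaw":0.8},{"rx":0,"ry":0,"rz":0,"dx":0,"dy":0,"dz":-0.03,"jaw":0.8},{"rx":0,"ry":0,"rz":0,"dx":0,"dy":0,"dz":-0.03,"jaw":0.8},{"rx":0,"ry":0,"rz":0,"dx":0,"dy":0,"dz":-1.5,"jaw":0.8},{"rx":0,"ry":0,"rz":0,"dx":0,"dy":0,"dz":-5,"jaw":0.8},{"rx":0,"ry":0,"rz":0,"dx":0,"dy":0,"dz":-10,"jaw":0.8},{"rx":0,"ry":0,"rz":0,"dx":0,"dy":0,"dz":-10,"jaw":0.8}]' 10; python3 -c "
from h import *
where();goal(430,-300,260,np.pi)"
```

```text
t: 21.35
ee_pos: [465.2, 334.5, 205.6]
tool_rot: [-0.002, 3.136, 0.006]
force: [-0.1, -0.5, 0.5]
width: 73.0
[465.2 334.5 205.6] yaw -3.1404 tilt [-0.0056  0.0041] t 21.35 F [-0.1 -0.5  0.5] w 73.0
d cm [  3.56 -63.43  -5.72] r [0.004 0.006 0.001] t 21.35 F [-0.1 -0.5  0.5] w 73.0 q [ 0.58  0.3   2.03  0.    0.8  -0.99]
```

```bash
python3 -m crank '[{"rx":0,"ry":0,"rz":0,"dx":0,"dy":-4,"dz":-6,"jaw":0.8},{"rx":0,"ry":0,"rz":0,"dx":0,"dy":-10,"dz":-10,"jaw":0.8},{"rx":0,"ry":0,"rz":0,"dx":0,"dy":-16,"dz":-10,"jaw":0.8},{"rx":0,"ry":0,"rz":0,"dx":0,"dy":-22,"dz":-10,"jaw":0.8},{"rx":0,"ry":0,"rz":0,"dx":0,"dy":-28,"dz":-10,"jaw":0.8},{"rx":0,"ry":0,"rz":0,"dx":0,"dy":-34,"dz":-10,"jaw":0.8},{"rx":0,"ry":0,"rz":0,"dx":0,"dy":-40,"dz":-10,"jaw":0.8},{"rx":0,"ry":0,"rz":0,"dx":0,"dy":-46,"dz":-10,"jaw":0.8},{"rx":0,"ry":0,"rz":0,"dx":0,"dy":-52,"dz":-10,"jaw":0.8},{"rx":0,"ry":0,"rz":0,"dx":0,"dy":-56,"dz":-10,"jaw":0.8}]'; python3 - <<'E'
from h import *
where()
T=viewer.get_image("top");S=viewer.get_image("scene");z0={"top":cv2.imread("pics/top0.png"),"scene":cv2.imread("pics/scene0.png")}
for c,im in(("top",T),("scene",S)):
    for n,z in(("stack_top",27),("shim_center",27),("stack2_top",23),("knob",84),("foot",45)):
        print(c,n,[(atz(im,r["point"],z).round(1)[:2].tolist(),round(r["conf"],2)) for r in nets.mark_of(c,n)])
    # holes and outline of the top shim: dark blobs / bright plate in a crop
    ctr=proj(im,[513.5,333.4,27]).astype(int);x0,y0=ctr-45
    g=cv2.cvtColor(cv2.resize(im["color"][y0:y0+90,x0:x0+90],None,fx=4,fy=4,interpolation=cv2.INTER_CUBIC),cv2.COLOR_BGR2GRAY)
    hs=[]
    for X in(568.5,458.5):
        u=((proj(im,[X,333.4,27])-[x0,y0]+.5)*4-.5).astype(int);w=g[u[1]-20:u[1]+21,u[0]-20:u[0]+21].astype(float)
        m=np.clip(np.median(w)-25-w,0,None);yy,xx=np.mgrid[-20:21,-20:21]
        if m.sum()>0:
            q=u+[(m*xx).sum()/m.sum(),(m*yy).sum()/m.sum()];hs.append(atz(im,(q+.5)/4-.5+[x0,y0],27)[:2])
    print(c,"holes",np.round(hs,1).tolist(),"mean",np.mean(hs,0).round(1))
    m=(g>165).astype(np.uint8);cs,_=cv2.findContours(m,0,2);k=max(cs,key=cv2.contourArea);r=cv2.boxPoints(cv2.minAreaRect(k))
    print(c,"outline",[atz(im,(p+.5)/4-.5+[x0,y0],27).round(1)[:2].tolist() for p in r])
E
```

```text
t: 22.6
ee_pos: [464.6, -228.3, 303.1]
tool_rot: [0.001, 3.136, 0.006]
force: [1.4, 0.6, 0.0]
width: 73.0
[ 464.6 -228.3  303.1] yaw 3.1412 tilt [-0.0055  0.0041] t 22.6 F [1.4 0.6 0. ] w 73.0
top stack_top [([334.5, 122.2], 0.74), ([702.9, -350.4], 0.7), ([275.7, 327.5], 0.68), ([512.5, 333.0], 0.54)]
top shim_center [([506.6, 333.4], 0.57)]
top stack2_top []
top knob [([559.5, 72.0], 0.51)]
top foot [([630.8, 82.7], 0.62)]
top holes [[568.1, 336.9], [457.9, 336.1]] mean [513.  336.5]
top outline [[410.6, 412.3], [608.8, 403.4], [599.5, 263.1], [401.7, 273.4]]
scene stack_top [([271.5, 330.8], 0.82), ([525.4, 333.0], 0.69), ([338.8, 116.1], 0.62)]
scene shim_center [([517.6, 329.8], 0.91)]
scene stack2_top [([520.4, 330.3], 0.65), ([481.8, -345.9], 0.56), ([744.1, -10.8], 0.55)]
scene knob [([560.1, 62.0], 0.67), ([516.3, -360.1], 0.15)]
scene foot [([638.0, 73.1], 0.56)]
scene holes [[567.5, 332.9], [457.0, 332.3]] mean [512.3 332.6]
scene outline [[511.7, 307.3], [498.4, 354.3], [584.2, 357.3], [595.4, 311.4]]
```

The top-view hole centroid reads a few mm off. I'll run the same measurement on the starting pictures for a like-for-like comparison, and check the bystanders by image difference.

```bash
python3 - <<'E'
from h import *
T=viewer.get_image("top");S=viewer.get_image("scene");z0={"top":cv2.imread("pics/top0.png"),"scene":cv2.imread("pics/scene0.png")}
def meas(im,col,z):
    ctr=proj(im,[513.5,333.4,z]).astype(int);x0,y0=ctr-45
    g=cv2.cvtColor(cv2.resize(col[y0:y0+90,x0:x0+90],None,fx=4,fy=4,interpolation=cv2.INTER_CUBIC),cv2.COLOR_BGR2GRAY)
    to=lambda X:((proj(im,X)-[x0,y0]+.5)*4-.5)
    hs=[]
    for X in(568.5,458.5):
        u=to([X,333.4,z]).astype(int);w=g[u[1]-16:u[1]+17,u[0]-16:u[0]+17].astype(float)
        m=np.clip(np.median(w)-15-w,0,None);yy,xx=np.mgrid[-16:17,-16:17]
        hs.append(atz(im,(u+[(m*xx).sum()/m.sum(),(m*yy).sum()/m.sum()]+.5)/4-.5+[x0,y0],z)[:2].round(1).tolist())
    # brightness profiles across the shim, in mm on its top plane
    def prof(a,b,n=161):
        P=np.array([to([*(np.array(a)+(np.array(b)-a)*t),z]) for t in np.linspace(0,1,n)],np.float32)
        return cv2.remap(g.astype(np.float32),P[:,0].reshape(1,-1),P[:,1].reshape(1,-1),cv2.INTER_LINEAR)[0]
    pr={}
    for X in(440,480,545,580):
        q=np.mean([prof((X+k,293.4),(X+k,373.4)) for k in range(-3,4)],0);d=np.gradient(cv2.GaussianBlur(q.reshape(1,-1),(0,0),2)[0])
        ys=np.linspace(293.4,373.4,161);pr[X]=(ys[:80][np.argmax(np.abs(d[:80]))].round(1),ys[80:][np.argmax(np.abs(d[80:]))].round(1))
    return hs,{k:tuple(map(float,v)) for k,v in pr.items()}
for n,im in(("top",T),("scene",S)):
    print(n,"before",*meas(im,z0[n],23));print(n,"after ",*meas(im,im["color"],27))
d=cv2.absdiff(T["color"],z0["top"]).max(2);d=cv2.medianBlur(d,3)>25
for n,(x0,y0,x1,y1) in dict(tray=(150,185,225,285),can=(140,120,190,166),wrench=(193,113,260,163),file=(260,128,393,147),nutbox=(410,110,460,165),tape=(465,130,498,165),driver=(392,225,412,310),tray2=(430,192,502,284),pink=(258,272,305,342),purple=(172,298,212,370)).items(): print(n,int(d[y0:y1,x0:x1].sum()))
E
```

```text
top before [[569.3, 337.1], [459.0, 336.2]] {440: (309.4, 358.4), 480: (302.9, 358.9), 545: (309.4, 358.9), 580: (309.4, 358.9)}
top after  [[568.2, 337.0], [458.0, 336.2]] {440: (309.4, 358.9), 480: (301.9, 359.4), 545: (308.9, 359.4), 580: (308.9, 359.4)}
scene before [[568.5, 332.7], [458.3, 332.5]] {440: (307.9, 356.9), 480: (306.9, 358.4), 545: (306.9, 357.4), 580: (307.4, 357.4)}
scene after  [[567.3, 332.9], [457.1, 332.3]] {440: (308.4, 357.4), 480: (307.9, 357.4), 545: (307.9, 357.4), 580: (308.4, 357.9)}
tray 242
can 0
wrench 0
file 0
nutbox 0
tape 0
driver 1515
tray2 5602
pink 136
purple 0
```

The shim lies within about 1 mm of the stack in x, less in y, and square. The driver and tray2 differences are where the arm and its shadow now sit. Handing in.

```bash
python3 -c "
from h import *
where();print(ctrl.sign_off())"
```

```text
[ 465.4 -225.5  303.4] yaw -3.1399 tilt [-0.0057  0.004 ] t 23.3 F [ 0.5  0.5 -0.5] w 72.6
the job is handed in; nothing more can be done
None
```

The shim is on the stack of its own shape in the tray, and I handed the job in at 23.3 s with the gripper open and clear.

**What I did:**
- **Finger:** I lifted it 14 mm by its knob, swung it to about 1.45 rad and let it down on the bare plate beside the strip.
- **Slide:** I pushed the shim from its rear end along the channel until about 58 mm hung over the front edge.
- **Lift and lay:** I gripped the overhanging end by its sides and lifted it; it measured level. I lowered it onto the stack until the force read about 8 N, eased up 0.3 mm and opened the jaws.

**Last checks:**
- **Placement:** Compared with the stack's top in the starting pictures, the shim sits about 1.1 mm off along its length and 0.5 mm or less across, and is square, in both cameras.
- **Finger:** The networks still place the foot outside the strip at the rear.
- **Bystanders:** The can, wrench, file, nut box, tape and purple part show no change.

**Disagreed or unconfirmed:**
- The two cameras differ by 1–4 mm in absolute position, so I compared each with its own starting picture.
- The picture difference was not zero at the driver, the second tray and, slightly, the pink part. I put this down to the arm and its shadow and did not check it separately. The top-view network did not find the square plates at the end.
- I had used all 12 picture views, so the final placement was checked by numbers only.

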